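# Close up the test tiles on the sample rack and clip them fast

## Robot

A 6-joint arm with a two-finger parallel gripper is mounted at the origin on the work surface; the furniture and walls round the work are solid. World frame = base frame: x ahead of the robot, y to its left, z up, the work surface at z = 0. Lengths are in mm, angles in degrees, forces in N, time in s.
With the tool pointing down it reaches from about 300 to 850 mm from the base axis. Payload 4.2 kg.
Tool frame: the origin (TCP) lies on the centre line of the jaws, within the pads' length; the fingertips stand 14 mm ahead of it and the grasp point (between the pads) lies 5 mm behind it; z points along the fingers, y is the line along which they close (so a half turn about z gives the same grasp; the last joint's range is limited). The gripper opens to 91 mm and grips with 3 to 60 N. Pads are 32 mm wide; open, the fingers measure 118 mm over their backs; the gripper's body (76 mm by 178 mm) begins 60 mm behind the grasp point.
Start: joints at [74.542, 18.312, 89.639, -0, 72.044, -1.146], TCP at [142.147, 557.168, 227.976] pointing down, gripper open.
Joint ranges: [-177.97, 177.97], [-48.28, 115.42], [12.27, 149.76], [-77.06, 257.06], [2.81, 150.46], [-146.56, 146.56]. Speed limits (degrees/s): [147.25, 147.25, 180, 180, 180, 180].

## Interface

Orientations are given as [roll, pitch, yaw] about the fixed x, y, z axes, in that order (R = Rz(yaw) Ry(pitch) Rx(roll)).
In Python, from workcell import * gives the robot as it stands. The module is installed in compiled form; this text tells all that it offers.
- The arm moves only by the shell command python3 -m crank 'ROWS' [FORCE]. ROWS is JSON, a list of rows, each an object of numbers: "grip": the finger opening in m, from 0 to 0.0912; "x", "y", "z": the shift along the tool's x, y, z in m; "yaw": the turn about the tool's z in rad. In form: [{"grip": .., "x": .., "y": .., "z": .., "yaw": ..}, ...]. A call has exactly 5 rows; each row is the pose to reach, as a shift and turn from the pose commanded when the call began, along the tool's axes at that moment; what a row does not reach only later rows make up. A row lasts 1/12 s, in which the tool goes at most 41.7 mm and 7.16 degrees, less where a joint would pass 70% of its speed; a pose out of reach is approached as far as the arm can. A call with a gripper value outside its range is refused whole. The fingers move at their own pace and stop on an object; FORCE is the grip in N (left out, the last holds). Time passes only in rows, so rows that repeat a pose let the fingers close, or fill a call up. It gives the time, the measured TCP pose, the force, the opening and the grip force at its end, in the units of the state.
- state(): the state, without advancing time (a new reading comes with each control period).
- grab_frame(name): name is "scene" or "top"; returns the picture (420x560x3 uint8, red, green, blue); there is no depth.
- camera_model(name): a dict with "intrinsics" (3x3 intrinsics, pixels), "R" (3x3) and "t" (3): a world point X has camera coordinates R X + t. Camera axes: x right, y down, z forward; pixel columns grow to the right and rows downward; lengths in mm; the calibration is good to about 2 mm. A picture is of the moment at which its call begins. camera_model takes no time and is no camera call.
- job_done(): hands the job in; it is judged then, once.
The state is a dict: "time_s": time; "qpos": joint angles; "qvel": joint speeds; "effort": joint torques, N m; "ee_pos": TCP position; "ee_rot": TCP orientation; "force": force on the tool from outside, world axes, zero at the start; "torque": the same for the moment, N m; "gripper_width": finger opening in mm; "gripper_force": force on a finger pad.
Only numpy, scipy, OpenCV 4.12 (cv2) and the standard library are available. Lean on these libraries where they do the work, as an engineer would, in place of code of your own. Each camera call takes 0.05 s, during which the arm holds its last target. There are 200 camera calls.

## Task

Push the two square test tiles along the ledge of the leaning sample rack until they stand edge to edge, flat against the backboard, with the first one up against the end stop. Then take the spring clamp off its parking rail and clip it, square and well down, over the rack's top edge at the middle of the outer tile (the one farther from the stop), so that its jaws pinch tile and backboard together, and let go. Do not disturb the saucer, the small jar or the little pot.

Things in the scene. Friction and masses are not known exactly. Their poses are not given: they have to be found in the camera images.
- rack: wooden rack fixed to the table: foot 75 x 270 x 12 mm, posts, leaning backboard with a ledge. Origin under the foot; z up, -x its front. The ledge is a channel 9.5 mm deep with a metal lip 3.5 mm thick, 4 mm high along its front. The end stop is a metal block 9 mm thick, 13 mm deep, 38 mm high at the ledge's -y end; the other end is open.
- board: the rack's backboard, leaning back 30 degrees from vertical, 5 mm thick. Origin where the stop's inner face, the ledge's top and the backboard's front face meet. y runs along the ledge away from the stop (to its open end at 240 mm), z up the slope (top edge at z = 52 mm, free behind above z = 10 mm), x into the board.
- tile_in: square ceramic test tile 50 x 50 x 7 mm that stands on the ledge and leans on the backboard, the one nearer the stop. Origin in the middle of its back; z out of its front, x up the slope, y along the ledge. Home: origin at y = 25 mm, z = 25 mm in the board's frame.
- tile_out: the other, equal test tile, farther from the stop; the same axes. Home: origin at y = 75 mm, z = 25 mm in the board's frame.
- rail: parking rail fixed to the table: foot 85 x 120 x 12 mm with an upright wooden strip 12 mm thick (x), 110 mm long (y), top edge 72 mm above the table. Origin under the foot.
- clamp: steel spring clamp of clothes-peg form, 22 mm wide, 0.1 kg, clipped on the rail's top edge, grips up. Origin at its pivot (a roll of 6 mm radius); z toward the grips, y along the pivot, x the way grips and jaws move. Jaw pads from z = -16 to -38 mm, tips at -39. On the rail the pivot is 18 mm above the edge.
- clamp_lever_a (a joint): opening of the clamp's jaws, rad, sprung shut: 0 when clipped on 12 mm (rail, or tile plus backboard; pads parallel), 0.26 fully open with the grips squeezed to their stop (about 12 N; use 20 to 40): gap then 20 mm at the top of the pads, 32 mm at the tips, jaws reaching 21 mm to either side; -0.2 closed on nothing.
- saucer: small white saucer 90 mm across, 33 mm high, a bystander beside the rack; origin under its middle.
- pigment_jar: small white pigment jar, 38 mm across, 48 mm high, a bystander; origin under its middle.
- clamp_grip (a point): where to pinch the clamp's two rubber grips (along the clamp's x): 36 mm above the pivot. The grips run from 18 to 53 mm above the pivot and measure 50 mm over their outsides here (60 mm at their tops) when clipped on, about 30 mm when fully squeezed.
- paste_pot: small open white pot, 56 mm across, 51 mm high, a bystander; origin under its middle.

How it is judged:
By the outcome, as a careful person would: the job done as asked, in the order asked, and still so for the second after the job is handed in, with the robot touching nothing.
It also fails if it takes over 58 s, if anything falls off the work surface, if the arm or the gripper's body presses on something with over 40 N, if the wrist force passes 120 N, or if a joint passes its speed limit or range.

## Working session

There is one attempt and no reset: what is moved stays moved. The work goes in short steps, Python scripts to look and compute and a shell command to move; the robot and the scene stay as the last step left them, time stands still between calls to the robot, and variables do not carry over. Pictures are saved under pics/ and viewed, at most 10 in all, crops included, and the job is handed in when it is done.

```bash
mkdir -p pics; python3 - <<'E'
from workcell import *
import cv2
print(state())
for n in("scene","top"):
    c=camera_model(n);print(n,c)
    cv2.imwrite(f"pics/{n}0.png",cv2.resize(grab_frame(n)[:,:,::-1],(800,600),interpolation=cv2.INTER_CUBIC))
E
```

```text
{'time_s': 0.0, 'qpos': array([ 7.45436488e+01,  1.83523796e+01,  8.97072100e+01, -4.11139623e-04,
        7.20422332e+01, -1.14769041e+00]), 'qvel': array([-0.13222758,  0.08587072,  0.01545804,  0.05281614, -0.0081295 ,
        0.06136606]), 'effort': array([-1.84598910e-03, -4.12462378e+01, -2.31966090e+01,  7.22762081e-02,
        4.57907771e-02, -1.67836506e-04]), 'ee_pos': array([141.99986392, 556.69693858, 227.10739747]), 'ee_rot': array([-1.79898190e+02, -1.64866541e-03,  1.65691465e+02]), 'force': array([ 0.33155419, -0.05548135, -1.46393269]), 'torque': array([ 0.01031055, -0.0432223 , -0.00523208]), 'gripper_force': 0.0, 'gripper_width': 91.27429679090763}
scene {'intrinsics': array([[384.53123171,   0.        , 281.09099207],
       [  0.        , 384.53123171, 209.7503713 ],
       [  0.        ,   0.        ,   1.        ]]), 'R': array([[ 0.8562271 , -0.51596259,  0.02564671],
       [-0.21528663, -0.40151113, -0.89019126],
       [ 0.46960282,  0.75668449, -0.45486456]]), 't': array([-382.5850135 ,  195.11588884,  841.01654328])}
top {'intrinsics': array([[443.30075519,   0.        , 290.64048522],
       [  0.        , 443.30075519, 210.97600806],
       [  0.        ,   0.        ,   1.        ]]), 'R': array([[ 0.00319769, -0.9998132 ,  0.01906153],
       [-0.98978621, -0.00588122, -0.14243832],
       [ 0.14252382, -0.01841136, -0.98962012]]), 't': array([  12.3364163 ,  455.47234618, 1452.66660865])}
```

View pics/scene0.png

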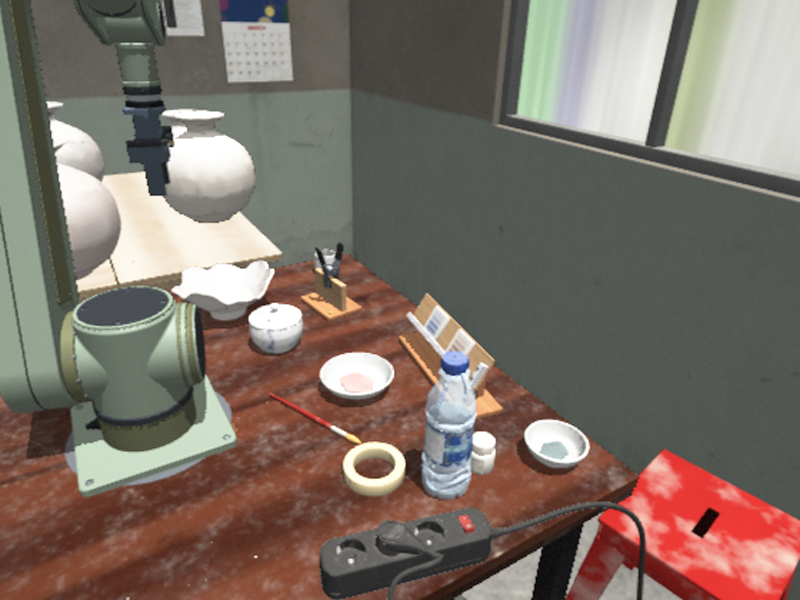

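View pics/top0.png

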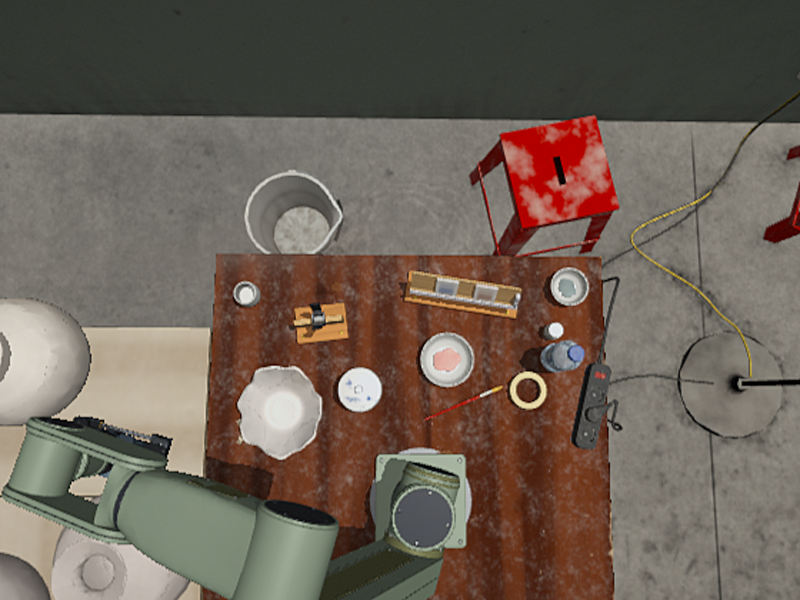

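The scene picture shows the rack at about (450,350), the rail with clamp at (330,285), the saucer at (555,443) and the jar at (482,452). The top picture shows the rack at (463,293) with its stop at the right end (517,297), the rail at (320,322), the pot at (246,293), the saucer at (569,286) and the jar at (553,330). I'll zoom in next.

```bash
python3 - <<'E'
from workcell import *
import cv2,numpy as np
t=grab_frame("top")[:,:,::-1];s=grab_frame("scene")[:,:,::-1]
cv2.imwrite("pics/t.bmp",t);cv2.imwrite("pics/s.bmp",s)
def z(im,x,y,w,h,f): return cv2.resize(im[y:y+h,x:x+w],None,fx=f,fy=f,interpolation=cv2.INTER_CUBIC)
# top rack x 275-375,y180-230 x8 ; 
a=z(t,275,184,100,45,8)   # 800x360
b=z(t,200,205,50,30,8)    # 400x240
c=z(s,205,165,50,60,4)
o=np.zeros((600,800,3),np.uint8);o[:360]=a;o[360:,:400]=b;o[360:,400:600]=c
cv2.imwrite("pics/z1.png",o)
cv2.imwrite("pics/z2.png",z(s,270,200,90,100,6)[:600,:])
E
```

```text
(no output)
```

View pics/z1.png

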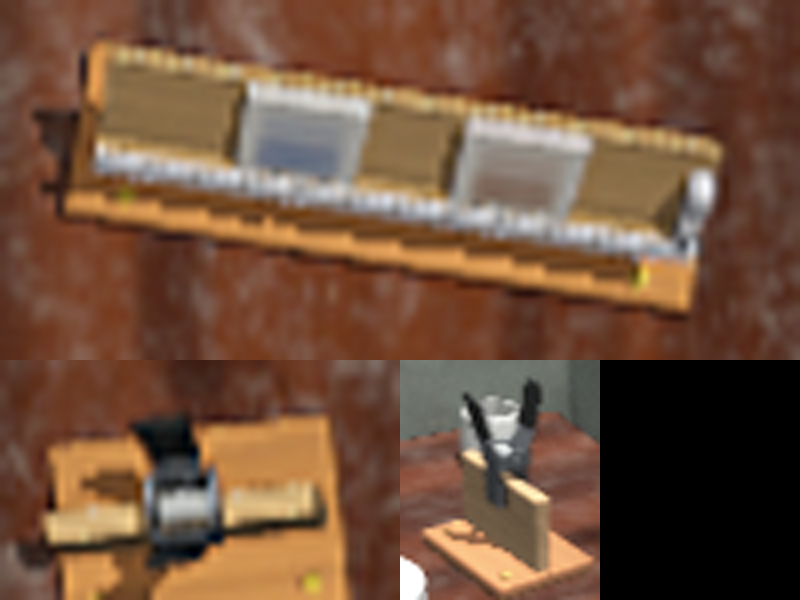

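View pics/z2.png

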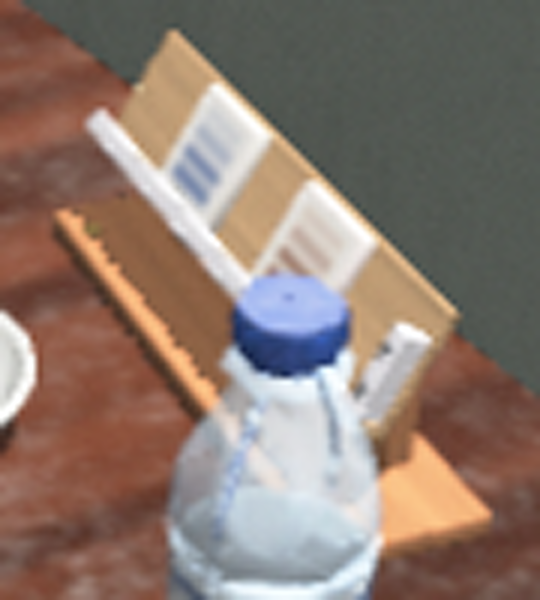

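The zooms show tile_out's top edge at (250..370,90) and tile_in's at (465..590,130) in the top view, the stop at (702,190) and the clamp roll at (187,513). I'll fit the rack, the tiles and the rail from both views.

```bash
cat > h.py <<'E'
import numpy as np
from workcell import camera_model
from scipy.optimize import least_squares
C={n:camera_model(n) for n in("top","scene")}
def proj(n,X):
    c=C[n];p=(c["R"]@np.atleast_2d(X).T).T+c["t"];p=p@c["intrinsics"].T;return p[:,:2]/p[:,2:]
c3,s3=np.cos(np.pi/6),.5
def bw(p,P):  # board->world; p=x,y,z,yaw(deg)
    P=np.atleast_2d(np.array(P,float));x,y,z=P.T
    a=np.deg2rad(p[3]);u=c3*x+s3*z;h=-s3*x+c3*z
    return np.c_[p[0]+u*np.cos(a)-y*np.sin(a),p[1]+u*np.sin(a)+y*np.cos(a),p[2]+h]
def pz(n,q):
    q=np.array(q,float)
    f,o=dict(a=(8,(275,184)),b=(8,(200,205)),c=(4,(205,165)),s=(6,(270,200)))[n]
    if n=="b":q=q-[0,360]
    if n=="c":q=q-[400,360]
    return (q+.5)/f-.5+o
def ray(n,px,z):
    c=C[n];d=c["R"].T@np.linalg.solve(c["intrinsics"],[*px,1]);o=-c["R"].T@c["t"];return o+d*(z-o[2])/d[2]
E
python3 - <<'E'
from h import *
# (crop,pixel,board point or (x,dy from tile,z) with tile idx)
O=[("a",(97,42),(5,240,52),0),("a",(722,143),(5,-9,52),0),("a",(95,172),(-13,240,0),0),("a",(690,256),(-13,-9,0),0),
("s",(172,32),(3,240,52),0),("s",(457,315),(2,-9,52),0),("s",(95,112),(-12,240,4),0),
("a",(250,86),(0,25,50),1),("a",(370,103),(0,-25,50),1),("a",(242,172),(-7,25,3),1),("a",(357,187),(-7,-25,3),1),
("a",(466,118),(0,25,50),2),("a",(590,137),(0,-25,50),2),("a",(455,202),(-7,25,3),2),
("s",(213,84),(-3,25,50),1),("s",(270,134),(-3,-25,50),1),("s",(315,180),(-3,25,50),2),("s",(378,241),(-3,-25,50),2),
("a",(703,185),(-6,-4.5,38),0),("s",(415,333),(-6,-4.5,38),0)]
def f(p):
    r=[]
    for n,q,P,i in O:
        P=np.array(P,float)
        if i:P[1]+=p[3+i]
        r.append(proj("top" if n=="a" else "scene",bw(p[:4],P))[0]-pz(n,q))
    return np.ravel(r)
s=least_squares(f,[550,-200,60,-8,150,60],loss="soft_l1");print(s.x.round(1));print(f(s.x).reshape(-1,2).round(1).tolist())
# rail
for h in (72,):
    L=ray("top",pz("b",(45,528)),h);R=ray("top",pz("b",(322,502)),h);print("rail",L,R,np.linalg.norm(L-R),np.degrees(np.arctan2(*(L-R)[[0,1]])))
    print("scene",proj("scene",[L,R]), pz("c",(463,455)),pz("c",(548,498)))
    print("pivot",ray("top",pz("b",(183,513)),96), "foot",[ray("top",pz("b",q),12)[:2].round() for q in((48,447),(330,418))])
for n,q,h in(("pot",(246,293),51),("saucer",(569,286),33),("jar",(553,330),48),("bottle",(574,353),200)):print(n,ray("top",np.array(q)*.7,h).round())
E
```

```text
[ 450.2 -209.8   56.5   -8.2  157.2   67.9]
[[1.6, 1.1], [-0.0, -0.2], [-0.1, -0.8], [0.4, -0.2], [-0.1, -0.2], [-0.1, -0.5], [-0.0, -0.4], [0.0, -0.2], [0.4, -0.1], [-0.8, -0.2], [-0.2, 0.2], [0.5, -0.2], [0.4, -0.3], [-0.6, 0.0], [0.3, 0.3], [-0.4, 0.7], [-0.4, 0.4], [-0.7, 0.4], [-0.0, -0.3], [0.1, -0.3]]
rail [400.43770625 291.29999702  72.        ] [411.6211988  179.79581185  72.        ] 112.06361504263357 -5.727419275656192
scene [[221.62177053 186.94938734]
 [240.16907363 199.68276142]] [220.375 188.375] [241.625 199.125]
pivot [404.09857205 232.58409455  96.        ] foot [array([441., 302.]), array([454., 183.])]
pot [470. 405.  51.]
saucer [ 494. -349.   33.]
jar [ 388. -305.   48.]
bottle [ 326. -311.  200.]
```

```bash
cat >> h.py <<'E'
RACK=[450.2,-209.8,56.5,-8.2]
def rk(u,y,h):  # rack-aligned: u back, y along, h above ledge -> world
    a=np.deg2rad(RACK[3]);return np.array([RACK[0]+u*np.cos(a)-y*np.sin(a),RACK[1]+u*np.sin(a)+y*np.cos(a),RACK[2]+h])
def plan(p0,y0,way):
    """way: (world xyz, yaw, calls): print per-call tool-frame shift (m) and tool yaw (rad)"""
    p=np.array(p0,float)
    for q,y1,n in way:
        d=(np.array(q)-p)/n;dy=(y1-y0)/n
        for k in range(n):
            a=np.deg2rad(y0);ex=np.array([np.cos(a),np.sin(a),0]);ey=np.array([np.sin(a),-np.cos(a),0])
            print("x %.4f y %.4f z %.4f yaw %.4f"%(d@ex/1e3,d@ey/1e3,-d[2]/1e3,-np.deg2rad(dy)),"| len %.0f"%np.linalg.norm(d))
            y0+=dy
        p=np.array(q,float)
E
python3 - <<'E'
from h import *
g=rk(-20,213,16+14);print(g,rk(-6.5,213,30))
plan([142.1,557.2,228],165.7,[([g[0],g[1],200],81.8,4),(g,81.8,1),(rk(-6.5,213,30),81.8,1)])
E
```

```text
[460.78443826   3.87491586  86.5       ] [474.14641738   1.94942525  86.5       ]
x -0.1114 y -0.1144 z 0.0070 yaw 0.3661 | len 160
x -0.1449 y -0.0669 z 0.0070 yaw 0.3661 | len 160
x -0.1593 y -0.0106 z 0.0070 yaw 0.3661 | len 160
x -0.1525 y 0.0471 z 0.0070 yaw 0.3661 | len 160
x 0.0000 y 0.0000 z 0.1135 yaw 0.0000 | len 114
x -0.0000 y 0.0135 z -0.0000 yaw -0.0000 | len 13
```

```bash
python3 -m crank '[{"grip":0,"x":-0.022,"y":-0.023,"z":0.001,"yaw":0.073},{"grip":0,"x":-0.045,"y":-0.046,"z":0.003,"yaw":0.146},{"grip":0,"x":-0.067,"y":-0.069,"z":0.004,"yaw":0.22},{"grip":0,"x":-0.089,"y":-0.092,"z":0.006,"yaw":0.293},{"grip":0,"x":-0.1114,"y":-0.1144,"z":0.007,"yaw":0.3661}]' 10
python3 -m crank '[{"grip":0,"x":-0.029,"y":-0.013,"z":0.001,"yaw":0.073},{"grip":0,"x":-0.058,"y":-0.027,"z":0.003,"yaw":0.146},{"grip":0,"x":-0.087,"y":-0.04,"z":0.004,"yaw":0.22},{"grip":0,"x":-0.116,"y":-0.0535,"z":0.006,"yaw":0.293},{"grip":0,"x":-0.1449,"y":-0.0669,"z":0.007,"yaw":0.3661}]'
python3 -m crank '[{"grip":0,"x":-0.032,"y":-0.002,"z":0.001,"yaw":0.073},{"grip":0,"x":-0.064,"y":-0.004,"z":0.003,"yaw":0.146},{"grip":0,"x":-0.0955,"y":-0.006,"z":0.004,"yaw":0.22},{"grip":0,"x":-0.1275,"y":-0.0085,"z":0.006,"yaw":0.293},{"grip":0,"x":-0.1593,"y":-0.0106,"z":0.007,"yaw":0.3661}]'
python3 -m crank '[{"grip":0,"x":-0.0305,"y":0.009,"z":0.001,"yaw":0.073},{"grip":0,"x":-0.061,"y":0.019,"z":0.003,"yaw":0.146},{"grip":0,"x":-0.0915,"y":0.028,"z":0.004,"yaw":0.22},{"grip":0,"x":-0.122,"y":0.0375,"z":0.006,"yaw":0.293},{"grip":0,"x":-0.1525,"y":0.0471,"z":0.007,"yaw":0.3661}]'
python3 -c "
from workcell import *
s=state();print(s['ee_pos'],s['ee_rot'],s['qpos'])"
```

```text
time_s: 0.62
ee_pos: [222.1, 417.2, 220.6]
ee_rot: [-180.0, 0.0, 144.5]
force: [0.2, 0.3, 0.4]
gripper_width: 60.9
gripper_force: 0.0
time_s: 1.03
ee_pos: [301.7, 278.9, 213.8]
ee_rot: [180.0, 0.0, 123.6]
force: [-0.0, 0.4, 0.0]
gripper_width: 27.5
gripper_force: 0.0
time_s: 1.45
ee_pos: [381.4, 140.5, 206.8]
ee_rot: [180.0, -0.0, 102.6]
force: [1.5, 0.4, -0.0]
gripper_width: 0.6
gripper_force: 0.0
time_s: 1.87
ee_pos: [461.0, 2.2, 199.7]
ee_rot: [-180.0, -0.0, 81.6]
force: [-0.2, 0.1, 0.0]
gripper_width: 0.6
gripper_force: 0.0
[461.01203537   2.18775437 199.7318545 ] [-1.79984419e+02 -9.45066476e-03  8.15549283e+01] [-1.16540524e+00  9.31361314e+00  1.06286183e+02  1.25826973e-02
  6.44144631e+01  7.27422977e+00]
```

```bash
python3 -m crank '[{"grip":0,"x":0,"y":0,"z":0.025,"yaw":0},{"grip":0,"x":0,"y":0,"z":0.055,"yaw":0},{"grip":0,"x":0,"y":0,"z":0.085,"yaw":0},{"grip":0,"x":0,"y":0,"z":0.105,"yaw":0},{"grip":0,"x":0,"y":0,"z":0.1135,"yaw":0}]'
python3 -m crank '[{"grip":0,"x":0,"y":0.006,"z":0,"yaw":0},{"grip":0,"x":0,"y":0.011,"z":0,"yaw":0},{"grip":0,"x":0,"y":0.0135,"z":0,"yaw":0},{"grip":0,"x":0,"y":0.0135,"z":0,"yaw":0},{"grip":0,"x":0,"y":0.0135,"z":0,"yaw":0}]'
python3 - <<'E'
from workcell import *
import cv2,numpy as np
t=grab_frame("top")[:,:,::-1];s=grab_frame("scene")[:,:,::-1]
z=lambda im,x,y,w,h,f: cv2.resize(im[y:y+h,x:x+w],None,fx=f,fy=f,interpolation=cv2.INTER_CUBIC)
cv2.imwrite("pics/z3.png",np.hstack([z(t,260,175,80,100,5),z(s,270,180,80,100,5)]))
E
```

```text
time_s: 2.28
ee_pos: [458.6, 3.6, 83.7]
ee_rot: [-179.7, 0.0, 81.8]
force: [0.1, -0.5, 0.4]
gripper_width: 0.6
gripper_force: 0.0
time_s: 2.7
ee_pos: [475.1, 1.9, 87.5]
ee_rot: [179.9, -0.0, 81.8]
force: [-0.7, 0.5, -0.5]
gripper_width: 0.6
gripper_force: 0.0
```

View pics/z3.png

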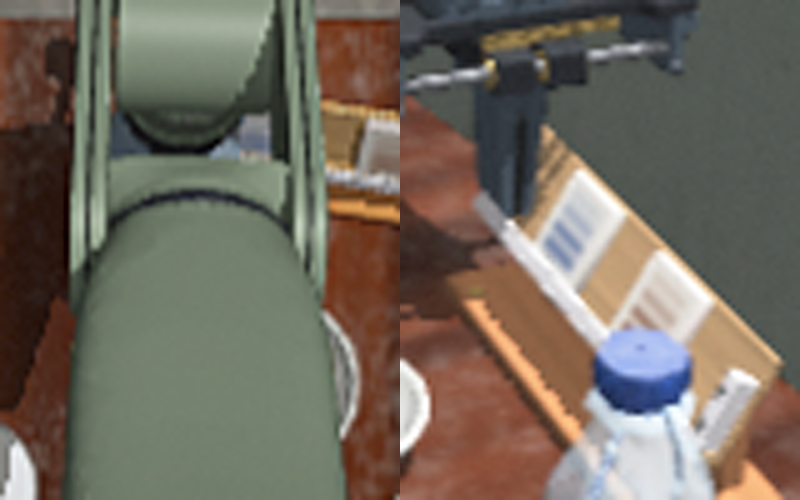

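The finger stands just outside tile_out (seam at (525,170) in the right half) with no contact force. Now the push.

```bash
for i in 1 2 3; do python3 -m crank '[{"grip":0,"x":-0.006,"y":0,"z":0,"yaw":0},{"grip":0,"x":-0.012,"y":0,"z":0,"yaw":0},{"grip":0,"x":-0.018,"y":0,"z":0,"yaw":0},{"grip":0,"x":-0.024,"y":0,"z":0,"yaw":0},{"grip":0,"x":-0.030,"y":0,"z":0,"yaw":0}]' | egrep 'pos|force: \['; done
```

```text
ee_pos: [469.6, -28.7, 86.4]
force: [0.3, -0.7, 0.2]
ee_pos: [465.4, -58.2, 86.4]
force: [0.5, -0.2, 0.5]
ee_pos: [461.1, -87.8, 86.4]
force: [1.0, 0.0, -0.3]
```

```bash
for i in 1 2; do python3 -m crank '[{"grip":0,"x":-0.001,"y":0,"z":0,"yaw":0},{"grip":0,"x":-0.002,"y":0,"z":0,"yaw":0},{"grip":0,"x":-0.003,"y":0,"z":0,"yaw":0},{"grip":0,"x":-0.004,"y":0,"z":0,"yaw":0},{"grip":0,"x":-0.005,"y":0,"z":0,"yaw":0}]' | egrep 'pos|force: \['; done
python3 - <<'E'
from workcell import *
import cv2,numpy as np
s=grab_frame("scene")[:,:,::-1]
z=lambda im,x,y,w,h,f: cv2.resize(im[y:y+h,x:x+w],None,fx=f,fy=f,interpolation=cv2.INTER_CUBIC)
cv2.imwrite("pics/z4.png",z(s,285,190,80,75,8))
E
```

```text
ee_pos: [460.5, -92.1, 86.4]
force: [0.1, 0.7, -0.4]
ee_pos: [459.8, -97.2, 86.4]
force: [0.6, -0.1, -0.1]
```

View pics/z4.png

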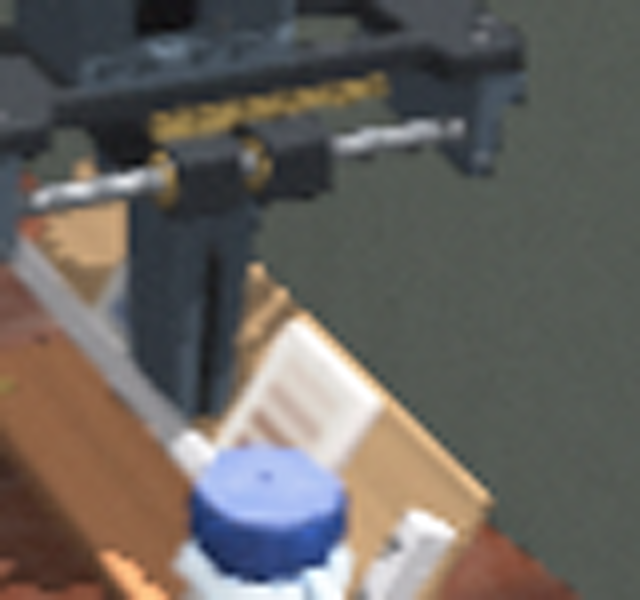

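The picture shows the finger at (190,330) between the tiles. It passed in front of tile_out, whose edge is visible at (115,290), and neither tile moved. I'll find the board by touch here in the gap.

```bash
for i in 1 2 3; do python3 -m crank '[{"grip":0,"x":0,"y":0.001,"z":0,"yaw":0},{"grip":0,"x":0,"y":0.002,"z":0,"yaw":0},{"grip":0,"x":0,"y":0.003,"z":0,"yaw":0},{"grip":0,"x":0,"y":0.003,"z":0,"yaw":0},{"grip":0,"x":0,"y":0.003,"z":0,"yaw":0}]' | egrep 'pos|force: \['; done
```

```text
ee_pos: [462.8, -97.5, 86.4]
force: [-0.5, 0.3, -0.3]
ee_pos: [465.8, -98.0, 86.4]
force: [-0.2, -0.2, 0.1]
ee_pos: [467.4, -98.2, 86.4]
force: [-5.6, 0.7, 6.1]
```

```bash
python3 -m crank '[{"grip":0,"x":0,"y":-0.002,"z":0,"yaw":0},{"grip":0,"x":-0.004,"y":-0.003,"z":0,"yaw":0},{"grip":0,"x":-0.010,"y":-0.003,"z":0,"yaw":0},{"grip":0,"x":-0.015,"y":-0.003,"z":0,"yaw":0},{"grip":0,"x":-0.020,"y":-0.003,"z":0,"yaw":0}]' | egrep 'pos|force: \['
python3 -m crank '[{"grip":0,"x":-0.004,"y":0,"z":0,"yaw":0},{"grip":0,"x":-0.008,"y":0,"z":0,"yaw":0},{"grip":0,"x":-0.012,"y":0,"z":0,"yaw":0},{"grip":0,"x":-0.016,"y":0,"z":0,"yaw":0},{"grip":0,"x":-0.020,"y":0,"z":0,"yaw":0}]' | egrep 'pos|force: \['
python3 - <<'E'
from workcell import *
import cv2,numpy as np
s=grab_frame("scene")[:,:,::-1]
z=lambda im,x,y,w,h,f: cv2.resize(im[y:y+h,x:x+w],None,fx=f,fy=f,interpolation=cv2.INTER_CUBIC)
cv2.imwrite("pics/z5.png",z(s,285,190,80,75,8))
E
```

```text
ee_pos: [463.3, -118.5, 86.5]
force: [-0.9, 0.5, 0.2]
ee_pos: [460.0, -138.0, 86.4]
force: [-0.1, 1.2, 0.1]
```

View pics/z5.png

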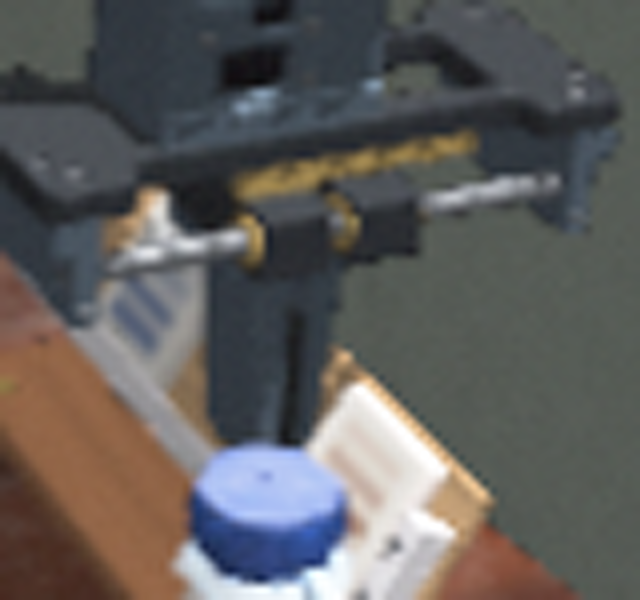

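tile_in is now being pushed, its right edge at (440,480) near the stop at (430,520), and tile_out is at (150,310). I'll creep to the stop.

```bash
for i in 1 2; do python3 -m crank '[{"grip":0,"x":-0.001,"y":0,"z":0,"yaw":0},{"grip":0,"x":-0.002,"y":0,"z":0,"yaw":0},{"grip":0,"x":-0.003,"y":0,"z":0,"yaw":0},{"grip":0,"x":-0.004,"y":0,"z":0,"yaw":0},{"grip":0,"x":-0.005,"y":0,"z":0,"yaw":0}]' | egrep 'pos|force: \['; done
```

```text
ee_pos: [459.2, -142.5, 86.4]
force: [0.6, 0.3, -0.4]
ee_pos: [459.0, -144.2, 86.5]
force: [3.6, 16.3, 2.5]
```

```bash
python3 -m crank '[{"grip":0,"x":0.006,"y":-0.001,"z":0,"yaw":0},{"grip":0,"x":0.006,"y":-0.002,"z":-0.02,"yaw":0},{"grip":0,"x":0.006,"y":-0.002,"z":-0.05,"yaw":0},{"grip":0,"x":0.02,"y":-0.002,"z":-0.055,"yaw":0},{"grip":0,"x":0.05,"y":-0.002,"z":-0.055,"yaw":0}]' | egrep 'pos|force: \['
python3 -m crank '[{"grip":0,"x":0.035,"y":0,"z":0,"yaw":0},{"grip":0,"x":0.07,"y":0,"z":0,"yaw":0},{"grip":0,"x":0.093,"y":0,"z":0,"yaw":0},{"grip":0,"x":0.098,"y":0,"z":0,"yaw":0},{"grip":0,"x":0.098,"y":0,"z":0.02,"yaw":0}]' | egrep 'pos|force: \['
python3 -m crank '[{"grip":0,"x":0,"y":0,"z":0.02,"yaw":0},{"grip":0,"x":0,"y":0.001,"z":0.03,"yaw":0},{"grip":0,"x":0,"y":0.002,"z":0.035,"yaw":0},{"grip":0,"x":0,"y":0.002,"z":0.035,"yaw":0},{"grip":0,"x":0,"y":0.002,"z":0.035,"yaw":0}]' | egrep 'pos|force: \['
```

```text
ee_pos: [465.5, -99.8, 143.8]
force: [0.8, 0.3, -0.3]
ee_pos: [480.7, 0.3, 124.1]
force: [0.6, -0.9, -0.4]
ee_pos: [480.2, -1.5, 86.7]
force: [0.4, -0.2, 0.6]
```

```bash
for i in 1 2 3; do python3 -m crank '[{"grip":0,"x":-0.006,"y":0,"z":0,"yaw":0},{"grip":0,"x":-0.012,"y":0,"z":0,"yaw":0},{"grip":0,"x":-0.018,"y":0,"z":0,"yaw":0},{"grip":0,"x":-0.024,"y":0,"z":0,"yaw":0},{"grip":0,"x":-0.0295,"y":-0.0002,"z":0,"yaw":0}]' | egrep 'pos|force: \['; done
for i in 1 2; do python3 -m crank '[{"grip":0,"x":-0.001,"y":0,"z":0,"yaw":0},{"grip":0,"x":-0.002,"y":0,"z":0,"yaw":0},{"grip":0,"x":-0.003,"y":0,"z":0,"yaw":0},{"grip":0,"x":-0.004,"y":0,"z":0,"yaw":0},{"grip":0,"x":-0.0045,"y":0,"z":0,"yaw":0}]' | egrep 'pos|force: \['; done
```

```text
ee_pos: [475.4, -31.0, 86.8]
force: [-0.5, 0.1, 0.7]
ee_pos: [470.8, -60.0, 86.4]
force: [0.1, -0.1, -0.1]
ee_pos: [466.4, -89.1, 86.4]
force: [-0.2, 0.3, 0.1]
ee_pos: [465.8, -92.9, 86.4]
force: [0.2, 0.7, 0.4]
ee_pos: [465.6, -94.6, 86.5]
force: [2.3, 13.5, 0.6]
```

```bash
python3 -m crank '[{"grip":0,"x":0.006,"y":-0.001,"z":0,"yaw":0},{"grip":0,"x":0.006,"y":-0.002,"z":-0.02,"yaw":0},{"grip":0,"x":0.006,"y":-0.002,"z":-0.05,"yaw":0},{"grip":0,"x":0.006,"y":-0.002,"z":-0.09,"yaw":0},{"grip":0,"x":0.006,"y":-0.002,"z":-0.114,"yaw":0}]'
python3 - <<'E'
from h import *
from workcell import state
print(state()['ee_pos'])
plan([464.5,-88.5,200.5],81.8,[([405.5,232.5,200],95.7,2),([405.5,232.5,121],95.7,1)])
E
```

```text
time_s: 11.65
ee_pos: [465.1, -91.6, 203.7]
ee_rot: [179.8, 0.1, 81.8]
force: [0.5, -0.3, 0.9]
gripper_width: 0.4
gripper_force: 0.0
[465.08756584 -91.58167383 203.67264252]
x 0.1547 y -0.0521 z 0.0003 yaw -0.1213 | len 163
x 0.1598 y -0.0330 z 0.0003 yaw -0.1213 | len 163
x 0.0000 y 0.0000 z 0.0790 yaw -0.0000 | len 79
```

```bash
python3 -m crank '[{"grip":0.0912,"x":0.031,"y":-0.0104,"z":0,"yaw":-0.024},{"grip":0.0912,"x":0.062,"y":-0.0208,"z":0,"yaw":-0.048},{"grip":0.0912,"x":0.093,"y":-0.0313,"z":0,"yaw":-0.073},{"grip":0.0912,"x":0.124,"y":-0.0417,"z":0,"yaw":-0.097},{"grip":0.0912,"x":0.1567,"y":-0.0521,"z":0,"yaw":-0.1213}]' 30 >/dev/null
python3 -m crank '[{"grip":0.0912,"x":0.032,"y":-0.0066,"z":0,"yaw":-0.024},{"grip":0.0912,"x":0.064,"y":-0.0132,"z":0,"yaw":-0.048},{"grip":0.0912,"x":0.096,"y":-0.0198,"z":0,"yaw":-0.073},{"grip":0.0912,"x":0.13,"y":-0.0264,"z":0,"yaw":-0.097},{"grip":0.0912,"x":0.1598,"y":-0.033,"z":0,"yaw":-0.1213}]'
python3 - <<'E'
from workcell import *
import cv2,numpy as np
s=grab_frame("scene")[:,:,::-1];t=grab_frame("top")[:,:,::-1]
z=lambda im,x,y,w,h,f: cv2.resize(im[y:y+h,x:x+w],None,fx=f,fy=f,interpolation=cv2.INTER_CUBIC)
o=np.zeros((600,800,3),np.uint8)
o[:,:]=0;o[:400,:480]=z(s,270,200,80,67,6)[:400];o[:400,480:800]=z(s,205,145,64,80,5)[:400]
o[400:,:]=z(t,275,186,100,25,8)
cv2.imwrite("pics/z6.png",o)
print(state()['ee_pos'],state()['ee_rot'])
E
```

```text
time_s: 12.48
ee_pos: [405.0, 233.6, 200.6]
ee_rot: [179.9, 0.0, 95.8]
force: [0.5, 0.3, 0.2]
gripper_width: 64.4
gripper_force: 0.0
[404.93466661 235.16213529 200.4586628 ] [ 1.79951787e+02 -5.72765392e-02  9.59951179e+01]
```

View pics/z6.png

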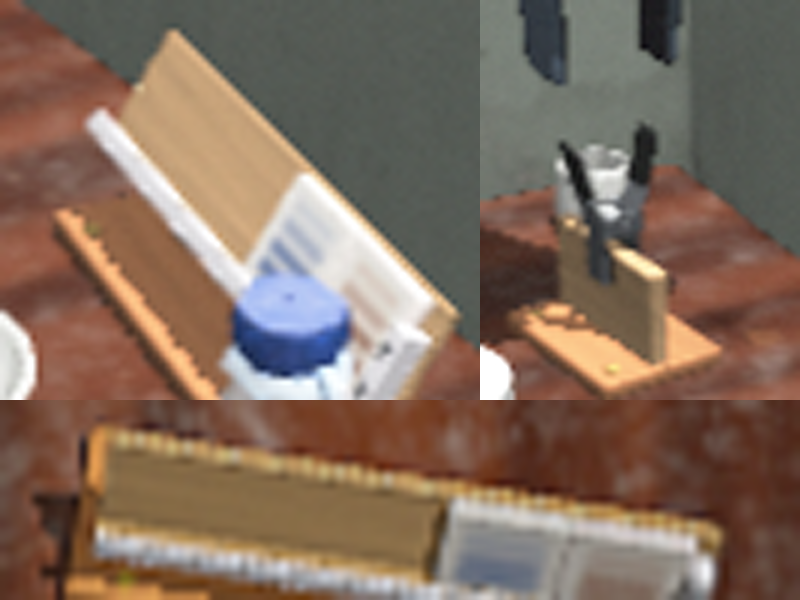

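The tiles stand edge to edge against the stop at (300..430,180..310) in the left half. The clamp is on the rail at (605,190) with the open fingers above it. I'll check the clamp's projected position.

```bash
python3 - <<'E'
from h import *
print(proj("scene",[405.5,232.5,143]),"seen 230.2,172.6")
# triangulate along strip: u,v offset
f=lambda p:np.r_[proj("scene",[p[0],p[1],143])[0]-[230.2,172.6],proj("top",[p[0],p[1],96])[0]-pz("b",(183,513))]
s=least_squares(f,[405,232]);print(s.x,s.fun)
E
python3 -m crank '[{"grip":0.0912,"x":-0.001,"y":0,"z":0.02,"yaw":0},{"grip":0.0912,"x":-0.001,"y":0,"z":0.045,"yaw":0},{"grip":0.0912,"x":-0.001,"y":0,"z":0.065,"yaw":0},{"grip":0.0912,"x":-0.001,"y":0,"z":0.076,"yaw":0},{"grip":0.0912,"x":-0.001,"y":0,"z":0.079,"yaw":0}]'
```

```text
[[230.03261045 171.76881203]] seen 230.2,172.6
[404.61683221 231.4431529 ] [-0.29279762 -0.66454604  0.36347675 -0.15989992]
time_s: 13.0
ee_pos: [404.3, 229.3, 119.5]
ee_rot: [-179.8, 0.1, 95.7]
force: [0.1, 0.3, 0.8]
gripper_width: 91.2
gripper_force: 0.0
```

```bash
python3 -m crank '[{"grip":0.05,"x":0,"y":0,"z":0,"yaw":0},{"grip":0.04,"x":0,"y":0,"z":0,"yaw":0},{"grip":0.03,"x":0,"y":0,"z":0,"yaw":0},{"grip":0.02,"x":0,"y":0,"z":0,"yaw":0},{"grip":0.02,"x":0,"y":0,"z":0,"yaw":0}]' 35
python3 -m crank '[{"grip":0.02,"x":0,"y":0,"z":0,"yaw":0},{"grip":0.02,"x":0,"y":0,"z":0,"yaw":0},{"grip":0.02,"x":0,"y":0,"z":0,"yaw":0},{"grip":0.02,"x":0,"y":0,"z":0,"yaw":0},{"grip":0.02,"x":0,"y":0,"z":0,"yaw":0}]' 35
```

```text
time_s: 13.42
ee_pos: [406.0, 231.0, 122.2]
ee_rot: [179.9, -0.0, 95.7]
force: [1.4, -0.1, 0.3]
gripper_width: 60.5
gripper_force: 0.1
time_s: 13.83
ee_pos: [405.4, 230.8, 121.4]
ee_rot: [-180.0, 0.0, 95.7]
force: [0.1, -0.3, -1.1]
gripper_width: 29.0
gripper_force: 35.0
```

```bash
python3 -m crank '[{"grip":0.02,"x":0,"y":0,"z":-0.01,"yaw":0},{"grip":0.02,"x":0,"y":0,"z":-0.025,"yaw":0},{"grip":0.02,"x":0,"y":0,"z":-0.045,"yaw":0},{"grip":0.02,"x":0,"y":0,"z":-0.065,"yaw":0},{"grip":0.02,"x":0,"y":0,"z":-0.079,"yaw":0}]'
python3 - <<'E'
from h import *
g=rk(20.7,74.3,0);print(g)
plan([405.4,230.8,200.4],95.7,[([g[0],g[1],200],81.8,3),([g[0],g[1],158],81.8,1)])
E
```

```text
time_s: 14.25
ee_pos: [406.0, 231.1, 202.0]
ee_rot: [179.9, -0.0, 95.7]
force: [0.3, -0.6, -1.2]
gripper_width: 29.4
gripper_force: 35.0
[ 481.28569775 -139.21204497   56.5       ]
x -0.1252 y 0.0129 z 0.0001 yaw 0.0809 | len 126
x -0.1238 y 0.0230 z 0.0001 yaw 0.0809 | len 126
x -0.1215 y 0.0329 z 0.0001 yaw 0.0809 | len 126
x 0.0000 y 0.0000 z 0.0420 yaw -0.0000 | len 42
```

```bash
python3 -m crank '[{"grip":0.02,"x":-0.015,"y":0.0015,"z":0,"yaw":0.01},{"grip":0.02,"x":-0.041,"y":0.0042,"z":0,"yaw":0.027},{"grip":0.02,"x":-0.069,"y":0.0071,"z":0,"yaw":0.045},{"grip":0.02,"x":-0.097,"y":0.01,"z":0,"yaw":0.063},{"grip":0.02,"x":-0.1252,"y":0.0129,"z":0,"yaw":0.0809}]' >/dev/null
python3 -m crank '[{"grip":0.02,"x":-0.025,"y":0.0046,"z":0,"yaw":0.016},{"grip":0.02,"x":-0.05,"y":0.0092,"z":0,"yaw":0.032},{"grip":0.02,"x":-0.075,"y":0.0138,"z":0,"yaw":0.049},{"grip":0.02,"x":-0.1,"y":0.0184,"z":0,"yaw":0.065},{"grip":0.02,"x":-0.1238,"y":0.023,"z":0,"yaw":0.0809}]' >/dev/null
python3 -m crank '[{"grip":0.02,"x":-0.028,"y":0.0076,"z":0,"yaw":0.019},{"grip":0.02,"x":-0.056,"y":0.0152,"z":0,"yaw":0.038},{"grip":0.02,"x":-0.084,"y":0.0227,"z":0,"yaw":0.056},{"grip":0.02,"x":-0.107,"y":0.029,"z":0,"yaw":0.072},{"grip":0.02,"x":-0.1215,"y":0.0329,"z":0,"yaw":0.0809}]'
python3 -m crank '[{"grip":0.02,"x":0,"y":0,"z":0.005,"yaw":0},{"grip":0.02,"x":0,"y":0,"z":0.01,"yaw":0},{"grip":0.02,"x":0,"y":0,"z":0.015,"yaw":0},{"grip":0.02,"x":0,"y":0,"z":0.015,"yaw":0},{"grip":0.02,"x":0,"y":0,"z":0.015,"yaw":0}]'
python3 - <<'E'
from workcell import *
import cv2,numpy as np
s=grab_frame("scene")[:,:,::-1];t=grab_frame("top")[:,:,::-1]
z=lambda im,x,y,w,h,f: cv2.resize(im[y:y+h,x:x+w],None,fx=f,fy=f,interpolation=cv2.INTER_CUBIC)
cv2.imwrite("pics/z7.png",z(s,285,165,90,75,8))
print(state()['ee_pos'],state()['ee_rot'])
E
```

```text
time_s: 15.5
ee_pos: [481.6, -141.5, 200.3]
ee_rot: [180.0, 0.0, 81.6]
force: [-0.4, -0.5, 0.1]
gripper_width: 28.9
gripper_force: 35.0
time_s: 15.92
ee_pos: [480.8, -138.1, 184.9]
ee_rot: [-179.9, -0.0, 81.9]
force: [-0.2, -0.5, -0.9]
gripper_width: 28.8
gripper_force: 35.0
[ 481.29751264 -138.43954432  185.57671975] [ 1.79985462e+02 -8.68481144e-03  8.18433704e+01]
```

View pics/z7.png

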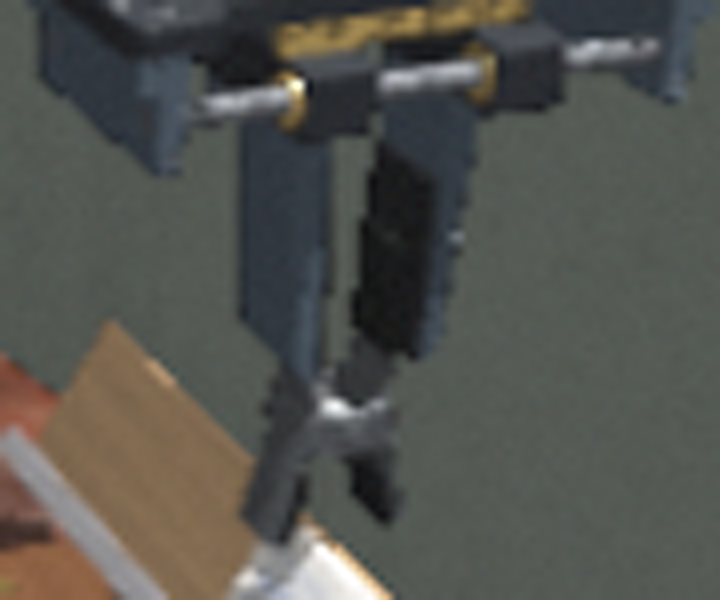

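The picture shows the open jaws straddling the top edge above tile_out (front jaw at (270,520), back jaw at (380,500)). I'll lower it in steps.

```bash
python3 -m crank '[{"grip":0.02,"x":0,"y":0,"z":0.006,"yaw":0},{"grip":0.02,"x":0,"y":0,"z":0.012,"yaw":0},{"grip":0.02,"x":0,"y":0,"z":0.018,"yaw":0},{"grip":0.02,"x":0,"y":0,"z":0.023,"yaw":0},{"grip":0.02,"x":0,"y":0,"z":0.027,"yaw":0}]'|egrep 'pos|force: \['
for i in 1 2; do python3 -m crank '[{"grip":0.02,"x":0,"y":0,"z":0.001,"yaw":0},{"grip":0.02,"x":0,"y":0,"z":0.002,"yaw":0},{"grip":0.02,"x":0,"y":0,"z":0.003,"yaw":0},{"grip":0.02,"x":0,"y":0,"z":0.003,"yaw":0},{"grip":0.02,"x":0,"y":0,"z":0.003,"yaw":0}]'|egrep 'pos|force: \['; done
```

```text
ee_pos: [480.9, -139.0, 157.5]
force: [-0.7, -0.4, -1.3]
ee_pos: [481.4, -139.2, 155.6]
force: [0.1, 0.2, -1.6]
ee_pos: [480.5, -139.0, 152.3]
force: [-3.2, 0.2, 2.0]
```

Slight contact: the front jaw touches the tile. I'll ease off 1.5 mm, then open while following the clamp as it swings square.

```bash
python3 -m crank '[{"grip":0.02,"x":0,"y":-0.001,"z":0,"yaw":0},{"grip":0.02,"x":0,"y":-0.0015,"z":0,"yaw":0},{"grip":0.02,"x":0,"y":-0.0015,"z":0.0005,"yaw":0},{"grip":0.02,"x":0,"y":-0.0015,"z":0.001,"yaw":0},{"grip":0.02,"x":0,"y":-0.0015,"z":0.001,"yaw":0}]'|egrep 'pos|force: \['
python3 -m crank '[{"grip":0.033,"x":0,"y":0.002,"z":0.0005,"yaw":0},{"grip":0.037,"x":0,"y":0.005,"z":0.001,"yaw":0},{"grip":0.041,"x":0,"y":0.008,"z":0.0015,"yaw":0},{"grip":0.045,"x":0,"y":0.011,"z":0.002,"yaw":0},{"grip":0.049,"x":0,"y":0.014,"z":0.0025,"yaw":0}]'
python3 - <<'E'
from workcell import *
import cv2,numpy as np
s=grab_frame("scene")[:,:,::-1]
z=lambda im,x,y,w,h,f: cv2.resize(im[y:y+h,x:x+w],None,fx=f,fy=f,interpolation=cv2.INTER_CUBIC)
cv2.imwrite("pics/z8.png",z(s,285,165,90,75,8))
E
```

```text
ee_pos: [479.8, -138.9, 151.4]
force: [-1.1, -0.3, 1.1]
time_s: 18.1
ee_pos: [493.4, -140.9, 149.4]
ee_rot: [-179.9, -0.0, 81.8]
force: [-4.2, 1.0, 6.7]
gripper_width: 48.0
gripper_force: 8.9
```

View pics/z8.png

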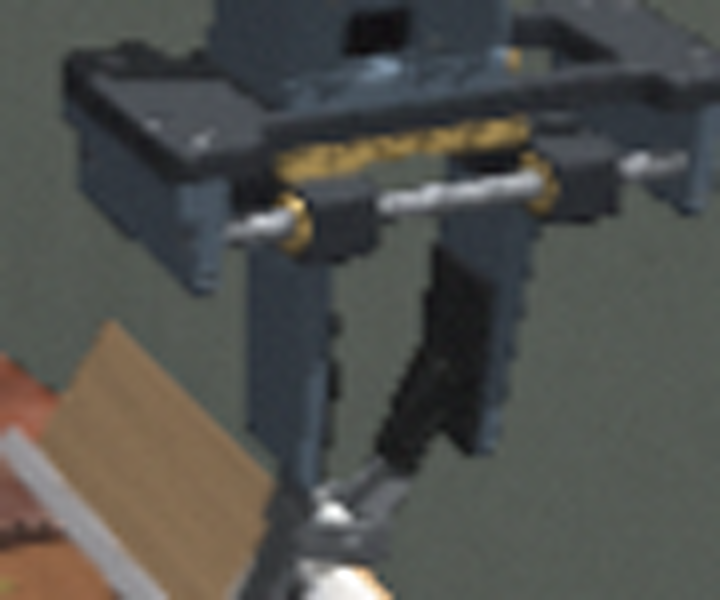

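The clamp is swinging with the board: roll at (330,510), back grip leaning back to (460,300). I'll carry on opening and following.

```bash
python3 -m crank '[{"grip":0.053,"x":0,"y":0.003,"z":0.0005,"yaw":0},{"grip":0.057,"x":0,"y":0.006,"z":0.001,"yaw":0},{"grip":0.061,"x":0,"y":0.009,"z":0.0015,"yaw":0},{"grip":0.065,"x":0,"y":0.012,"z":0.002,"yaw":0},{"grip":0.069,"x":0,"y":0.015,"z":0.002,"yaw":0}]'
python3 -m crank '[{"grip":0.075,"x":0,"y":0.001,"z":0,"yaw":0},{"grip":0.08,"x":0,"y":0.002,"z":0,"yaw":0},{"grip":0.085,"x":0,"y":0.003,"z":0,"yaw":0},{"grip":0.0912,"x":0,"y":0.004,"z":0,"yaw":0},{"grip":0.0912,"x":0,"y":0.005,"z":0,"yaw":0}]'
python3 - <<'E'
from workcell import *
import cv2
cv2.imwrite("pics/r1.bmp",grab_frame("scene")[:,:,::-1])
E
```

```text
time_s: 18.57
ee_pos: [511.0, -143.6, 148.4]
ee_rot: [179.7, 0.0, 81.8]
force: [-1.0, 0.3, 8.2]
gripper_width: 67.6
gripper_force: 4.4
time_s: 18.98
ee_pos: [513.4, -143.7, 146.4]
ee_rot: [-180.0, -0.0, 81.8]
force: [-0.2, -0.5, 0.3]
gripper_width: 91.0
gripper_force: 0.0
```

```bash
python3 -m crank '[{"grip":0.0912,"x":0,"y":0.001,"z":-0.02,"yaw":0},{"grip":0.0912,"x":0,"y":0.001,"z":-0.05,"yaw":0},{"grip":0.0912,"x":0,"y":0.001,"z":-0.08,"yaw":0},{"grip":0.0912,"x":0.02,"y":0.001,"z":-0.1,"yaw":0},{"grip":0.0912,"x":0.06,"y":0.001,"z":-0.1,"yaw":0}]'
for i in 1 2; do python3 -m crank '[{"grip":0.0912,"x":0.035,"y":-0.01,"z":0,"yaw":0},{"grip":0.0912,"x":0.07,"y":-0.02,"z":0,"yaw":0},{"grip":0.0912,"x":0.105,"y":-0.03,"z":0,"yaw":0},{"grip":0.0912,"x":0.14,"y":-0.04,"z":0,"yaw":0},{"grip":0.0912,"x":0.17,"y":-0.05,"z":0,"yaw":0}]' >/dev/null; done
python3 - <<'E'
from h import *
from workcell import *
import cv2
for n,b in(("top","t"),("scene","s")):
    im=grab_frame(n)[:,:,::-1].copy();cv2.imwrite(f"pics/{b}9.bmp",im)
    g=cv2.cvtColor(im,cv2.COLOR_BGR2GRAY).astype(int);g0=cv2.cvtColor(cv2.imread(f"pics/{b}.bmp"),cv2.COLOR_BGR2GRAY).astype(int)
    # expected key points: clamp frame -> board (tilt=0, pivot z=70)
    for piv in(70,):
        for nm,P in dict(pivot=(-1,75,piv),fg=(-31,75,piv+53),bg=(29,75,piv+53),ftip=(-11,75,piv-39)).items(): print(n,nm,proj(n,bw(RACK,P)).round(1))
    q=proj(n,bw(RACK,(-1,75,90)))[0].round().astype(int)
    r=18
    for y in range(q[1]-14,q[1]+20): print(y,' '.join("%3d"%v for v in g[y,q[0]-16:q[0]+18]))
    print("x0",q[0]-16)
E
```

```text
time_s: 19.45
ee_pos: [525.4, -87.2, 251.5]
ee_rot: [179.4, 0.1, 81.5]
force: [0.9, -0.2, -0.2]
gripper_width: 91.2
gripper_force: 0.0
top pivot [[339.9 195.2]]
top fg [[342.5 191.5]]
top bg [[343.3 177.1]]
top ftip [[337.6 205.3]]
177 133 128 128 129 129 126 126 128 136 137 130 126 128 126 114 112 110 104 127 117  46  21  27  35  66  42  31  38  36  45  49  52  55  55
178 104 101 100 102  97  97  96 101 103 103 103  97  94  93  86  83  78  78  97  74  37  25  27  33  61  48  41  34  36  40  40  44  41  37
179  60  58  63  66  61  56  53  62  63  61  53  51  51  60  60  48  47  48  62  72  63  52  49  59  69  77  78  73  71  72  68  63  56  42
180  75  75  76  78  75  71  70  70  75  76  70  71  69  74  61  63  55  54  65  67  71  68  63  72  78  83  84  86  83  86  87  80  70  59
181  78  74  73  82  93  88  85  76  82  74  69  75  68  69  42  48  39  36  47  42  61  66  68  70  68  69  78  85  83  86  90  76  63  55
182  83  77  74  84 103  98  95  77  88  74  66  71  64  62  33  31  32  33  36  34  46  68  73  69  60  68  86  87  81  90 105  87  61  54
183  83  79  83  86  91  95 
[... 8070 characters left out ...]
0  86  88  87  90  95 118 133 118 111  86  75  77  75  76  71  71  84  89  88  89  90  88  89  88  87  88  86  85  89  88  90  91  90
236  91  88  89  90  87 109 142 150 187 247 244 142 161 122  73  77  83  89  88  87  88  88  88  89  89  88  88  87  88  88  90  90  90  88
237  88  89  88  90  80 102 170 209 223 241 253 251 220 179  72  71  85  88  88  89  87  87  87  88  89  87  87  89  88  89  88  90  90  88
238  87  88  89  83  61  73 159 217 224 229 243 251 246 224 171  81  85  88  88  88  89  89  86  88  86  87  86  90  88  90  88  90  88  89
239  87  90  90  77  45 103 178 214 223 230 237 242 250 250 217 174  86  90  89  88  87  89  87  88  86  87  86  90  88  89  89  90  89  90
x0 318
```

```bash
python3 - <<'E'
from h import *
a=np.deg2rad(5.7)
f=lambda p:np.ravel([proj("scene",[405+s*p[0]*np.cos(a),232+s*p[0]*np.sin(a),90+p[1]])[0]-q for s,q in((-1,(222.4,174.4)),(1,(238,170.6)))])
s=least_squares(f,[28,52]);X,Z=s.x;print(X,Z,s.fun)
def m(p,P): # p: x,y,z,tilt deg(about y, + = top backwards),yaw ; clamp point->world
    t=np.deg2rad(p[3]);c,d=np.cos(t),np.sin(t)
    return bw(RACK,(p[0]+c*P[0]+d*P[2],p[1]+P[1],p[2]-d*P[0]+c*P[2]))
O=[("scene",(329,208.3),(-X,0,Z)),("scene",(346.7,216),(X,0,Z)),("top",(341.5,182),(X,0,Z)),("top",(340.5,196.3),(-X,0,Z)),("top",(340,191.8),(0,0,6))]
f=lambda p:np.ravel([proj(n,m(p,P))[0]-q for n,q,P in O])
s=least_squares(f,[-1,75,70,0]);print(s.x,f(s.x).reshape(-1,2).round(1).tolist())
g=lambda p:f([-1,p[0],p[1],p[2]])
s=least_squares(g,[75,70,0]);print(s.x,s.fun.reshape(-1,2).round(1).tolist())
print(m(s.x if 0 else [-1,75,66,0],(0,0,0)))
E
```

```text
26.59645778275781 50.97135475629172 [-0.34076648 -0.08241937 -0.3131831   0.1092266 ]
[ 5.35215682 76.73391753 58.91293006 -8.80517159] [[-0.1, 1.9], [-0.2, -1.9], [0.7, -1.7], [0.4, -1.7], [-0.9, 3.1]]
[75.96088398 59.67423374 -4.14960161] [[0.1, 0.5], [-0.9, -1.7], [0.8, -1.0], [0.8, -1.8], [-0.7, 4.4]]
[[ 492.70261429 -140.15001721  114.15767665]]
```

```bash
python3 - <<'E'
from h import *
X,Z=26.6,51.
def m(p,P):
    t=np.deg2rad(p[3]);c,d=np.cos(t),np.sin(t)
    return bw(RACK,(p[0]+c*P[0]+d*P[2],p[1]+P[1],p[2]-d*P[0]+c*P[2]))
O=[("scene",(329,208.3),(-X,0,Z)),("scene",(346.7,216),(X,0,Z)),("top",(341.5,182),(X,0,Z)),("top",(340.5,196.3),(-X,0,Z))]
for fx in(-3,-1,1):
    g=lambda p:np.ravel([proj(n,m([fx,*p],P))[0]-q for n,q,P in O])
    s=least_squares(g,[75,65,0]);print(fx,s.x,s.fun.reshape(-1,2).round(1).tolist())
p=[-1,75.5,62,0]
for n in("top","scene"):
    for nm,P in dict(roll=(0,0,0),rolltop=(0,0,6),ftip=(-8,0,-39),fgb=(-18,0,18)).items():print(n,nm,[proj(n,m(p,(P[0],e,P[2])))[0].round(1).tolist() for e in(-11,11)])
# clean views: enlarged text classes of scene crop with hue
import cv2
im=cv2.imread("pics/s9.bmp");g=cv2.cvtColor(im,cv2.COLOR_BGR2GRAY)
for y in range(218,262):print(y,' '.join("%3d"%v for v in g[y,306:345]))
E
```

```text
-3 [76.06819837 57.50959723 -1.92157145] [[-0.2, 0.8], [-1.5, -0.6], [0.6, -0.4], [0.7, -1.5]]
-1 [76.42847538 57.32447878 -3.31293376] [[-0.2, 1.2], [-1.3, -0.7], [0.5, -0.6], [0.6, -1.6]]
1 [76.78629848 57.17119988 -4.71424302] [[-0.3, 1.6], [-1.1, -0.8], [0.5, -0.9], [0.4, -1.6]]
top roll [[342.7, 197.3], [335.9, 196.3]]
top rolltop [[343.0, 196.1], [336.2, 195.1]]
top ftip [[340.4, 206.8], [333.7, 205.8]]
top fgb [[343.5, 198.0], [336.5, 197.0]]
scene roll [[330.6, 231.6], [326.1, 227.3]]
scene rolltop [[331.9, 229.5], [327.3, 225.2]]
scene ftip [[319.7, 244.5], [315.5, 239.9]]
scene fgb [[329.0, 223.0], [324.4, 218.7]]
218 169 169 169 166 169 187 170  87  87  85  86  87  86  85  85  85  87  70  31  27  28  29  30  31  62  86  87  86  87  87  89  89  88  77  53  46  48  48  48
219 166 168 169 168 165 172 190 168  84  84  83  87  86  86  88  85  87  69  31  28  29  26  30  31  59  89  87  88  89  87  89  88  77  53  45  49  48  50  50
220 164 167 171 169 166 164 172 189 168  85  85  87  85  87  85  86  84  64  26  25  30  32  33  55  83  87  88  88  90  88  88  76  50  46  48  50 
[... 5871 characters left out ...]
 150 160 191 179 154 210 223 195 185 197 209 189 156 140 107
258 108 140 185 158  47  52  51  57  63  62  63  68  72  70  68  74  78  75  81  76 127 191 207 194 183 180 201 162 126 190 213 189 188 192 184 147 131 120 111
259 117 162 209 209 146  48  50  58  60  58  64  68  71  72  68  72  76  76  78  73 201 246 224 194 203 205 188 177 211 211 193 187 188 180 161 141 117 108 108
260 138 184 208 217 205 137  53  50  54  66  65  68  71  69  62  67  66  64  67 112 218 246 222 172 200 224 221 214 219 202 188 187 186 178 153 122 107 110 111
261 127 168 197 209 212 183 106  48  55  60  57  61  66  69  73  73 113 202 239 233 236 245 219 166 208 221 223 224 219 190 189 195 191 158 134 111 108 113 111
```

```bash
python3 - <<'E'
from h import *
import cv2
z6=cv2.imread("pics/z6.png")
for nm,old,new,o in(("scene",cv2.resize(z6[:396,:480],(80,66),interpolation=cv2.INTER_AREA),cv2.imread("pics/s9.bmp"),(270,200)),("top",cv2.resize(z6[400:],(100,25),interpolation=cv2.INTER_AREA),cv2.imread("pics/t9.bmp"),(275,186))):
    h,w=old.shape[:2];n=new[o[1]:o[1]+h,o[0]:o[0]+w]
    d=np.abs(old.astype(int)-n).max(2)
    print(nm)
    for y in range(h):print(o[1]+y,''.join('.' if v<25 else '+' if v<60 else '#' for v in d[y]))
    for P in((-7,100,50),(-7,100,2),(-7,50,50),(-7,0,50)):print(proj(nm,bw(RACK,P)).round(1))
# bystanders moved?
for n,b in(("top","t"),):
    A,B=cv2.imread(f"pics/{b}.bmp"),cv2.imread(f"pics/{b}9.bmp");D=np.abs(A.astype(int)-B).max(2)
    for nm,q in(("pot",(246,293)),("saucer",(569,286)),("jar",(553,330))):
        x,y=(np.array(q)*.7).astype(int);print(nm,D[y-12:y+12,x-12:x+12].mean())
E
```

```text
scene
200 ................................................................................
201 ................................................................................
202 ................................................................................
203 ................................................................................
204 ................................................................................
205 ................................................................................
206 ................................................................................
207 .........................................................+......................
208 .........................................................++.....................
209 .........................................................#+++...................
210 ........................................................+#++++..................
211 ........................................................####+++.................
212 ........................................................##+++++.......
[... 6642 characters left out ...]
#######..................................
206 ..........................................................+#######..................................
207 .........................................................++######+..................................
208 .........................................................++++##++...................................
209 ............................................................+++.....................................
210 ....................................................................................................
[[331.  199.5]]
[[328.6 208.7]]
[[346.4 201.8]]
[[361.8 204.1]]
pot 70.61979166666667
saucer 3.8402777777777777
jar 3.295138888888889
```

```bash
python3 - <<'E'
from h import *
from workcell import *
import cv2
A,B=cv2.imread("pics/s.bmp"),grab_frame("scene")[:,:,::-1];D=np.abs(A.astype(int)-B).max(2)
for nm,P in(("pot",(470,405,30)),("saucer",(494,-349,20)),("jar",(388,-305,30))):
    x,y=proj("scene",P)[0].astype(int);print(nm,x,y,D[y-8:y+10,x-9:x+9].mean())
print(np.abs(cv2.imread("pics/s9.bmp")[200:250,300:360].astype(int)-B[200:250,300:360]).max())
print(state()['time_s'],state()['ee_pos'],state()['force'])
x,y=proj("scene",(470,405,45))[0].astype(int)
g=D[y-12:y+16,x-14:x+16]
for r in g:print(''.join('.' if v<25 else '#' for v in r))
E
```

```text
pot 227 182 43.31481481481482
saucer 387 311 3.3055555555555554
jar 334 312 3.003086419753086
8
20.4333 [472.02823282 267.93598763 246.33953148] [-0.43528664 -0.11315071  0.23860245]
..............................
..............................
..............................
........................#.....
........................###...
.......................####...
......................######..
........##............######..
.......###...####.....######..
........####.###..###.######..
.........###.###....#######...
.......######.#.......#####...
.......######.##...#######....
........#.###.#######.#####...
..........###########.#####...
..........####.######.####....
...........###.######.####....
#######....#########.#####....
#######..#.####.######.##.....
#######..##.###....######.....
#######...#.###.###.#####.....
#######.....###.####...##.....
######......####.##.##.#...###
######......#########.###.####
#######.....#########..#.#####
#######.....#########.##...###
########....#########.###....#
########.....###########......
```

```bash
python3 -c "
from workcell import *
print(job_done())"
```

```text
the job is handed in; nothing more can be done
None
```

I handed the job in at about 20 s: both tiles are edge to edge against the stop, and the clamp is clipped well down at the middle of the outer tile (about 1 mm off centre, leaning 2–3° at most by my fit) and released. The saucer and jar did not move; the arm never went near the pot, but I couldn't confirm that from the pictures.

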